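# Find the full die case by weight and lock it in the chest

## Task

One of the three identical grey cases on the bench still has its steel block inside, the other two are empty: find the heavy one by feel and set it down, upright, in the wooden chest, without dropping it in. Then shut the lid fully, and after that turn the steel turnbutton across the lid until it meets its stop. Leave the two empty cases standing upright on the bench and do not disturb the hammer, cup and jar.

Things in the scene. Friction and masses are not known exactly. Their poses are not given: they have to be found in the camera images.
- case_a: closed grey case, 110 (x) by 60 (y) by 60 mm high, origin at the centre of its underside; on top a black bar handle along x, 70 long, 16 wide, bar 76 to 88 mm above the underside (open below it). All three look alike: empty about 0.2 kg (0.18 to 0.26), with the steel block about 0.73 kg (0.68 to 0.79). Which one is full changes every time; the name says nothing
- case_b: closed grey case, 110 (x) by 60 (y) by 60 mm high, origin at the centre of its underside; on top a black bar handle along x, 70 long, 16 wide, bar 76 to 88 mm above the underside (open below it). All three look alike: empty about 0.2 kg (0.18 to 0.26), with the steel block about 0.73 kg (0.68 to 0.79). Which one is full changes every time; the name says nothing
- case_c: closed grey case, 110 (x) by 60 (y) by 60 mm high, origin at the centre of its underside; on top a black bar handle along x, 70 long, 16 wide, bar 76 to 88 mm above the underside (open below it). All three look alike: empty about 0.2 kg (0.18 to 0.26), with the steel block about 0.73 kg (0.68 to 0.79). Which one is full changes every time; the name says nothing
- chest: fixed open-topped wooden chest, outside 180 (x) by 140 (y) by 115 mm high, walls 8, inner floor 12 mm above its underside; origin at the centre of its underside. Lid hinged along its +y side. On its -y side a ledge block, 70 (x) by 34 (y), 125 mm high, carries the turnbutton. A case fits in either way round, handle included, under the shut lid
- lid (a joint): hinge of the wooden lid (180 by 140 by 10 mm), rad: 0 = shut, flat on the rim, its top 125 mm above the bench; 1.57 = upright; starts open at 1.7 to 1.88, leaning back over the chest's +y side; limit 1.9. Stiff hinge: the lid stays where it is left and takes 1 to 5 N at its free edge to move
- lid_hinge (a point): middle of the lid's hinge line, fixed to the chest at its (0, +70, 115) mm; axes as the chest; the line runs along the chest's x
- lid_edge (a point): middle of the lid's free edge on its outer face, 140 mm from the hinge line; moves with the lid; its z is the outward normal of the lid's outer face, its y points to the hinge
- turnbutton (a joint): angle of the steel turnbutton about its upright pivot, rad, anticlockwise from above: 0 = long arm along the chest's +x, beside the lid; 1.57 = across the lid (chest's +y), against its stop. Starts at -0.8 to 0. Stays where left; takes 2 to 4 N on its arm to turn. Shut, it is 2 mm above the lid. Lid and turnbutton pass through one another: keep the order asked
- turnbutton_pivot (a point): pivot axis of the turnbutton at mid-height of its bar, fixed to the chest at its (0, -87, 135) mm; axes as the chest. The bar is 80 long, 18 wide and 16 mm thick (127 to 143 mm above the bench); it reaches 70 mm from the pivot one way and 10 mm the other
- turnbutton_tip (a point): end of the turnbutton's long arm, at mid-thickness, 70 mm from the pivot; its x points outward along the arm
- hammer: bystander: bench hammer lying on the bench, 240 mm long; origin under its middle, handle to its -x. Leave alone
- cup: bystander: white plastic cup, 72 mm across, 95 mm high; origin at the centre of its underside. Leave alone
- jar: bystander: amber glass jar with black cap, 66 mm across, 80 mm high; origin at the centre of its underside. Leave alone
Mind the look-alikes: they are no part of the job. What is shaped like the case_b but purple is not meant. Leave any blue or yellow look-alike of the case_c alone.

How it is judged:
On the way, in this order (a step that is already met when the one before it is completed fails the run):
1. the heavy case stands upright on the chest's floor with the lid open (((x of case_a in the frame of chest between -0.08 and 0.08 m and y of case_a in the frame of chest between -0.06 and 0.06 m and z of case_a in the frame of chest below 0.018 m and contact force between case_a and chest above 4.5 N and angle between case_a's own z axis and vertical below 0.12 rad) or (x of case_b in the frame of chest between -0.08 and 0.08 m and y of case_b in the frame of chest between -0.06 and 0.06 m and z of case_b in the frame of chest below 0.018 m and contact force between case_b and chest above 4.5 N and angle between case_b's own z axis and vertical below 0.12 rad) or (x of case_c in the frame of chest between -0.08 and 0.08 m and y of case_c in the frame of chest between -0.06 and 0.06 m and z of case_c in the frame of chest below 0.018 m and contact force between case_c and chest above 4.5 N and angle between case_c's own z axis and vertical below 0.12 rad)) and value of joint lid above 1.2 rad), for 0.2 s.
2. the lid is shut while the turnbutton is still beside it (value of joint lid below 0.05 rad and value of joint turnbutton below 0.4 rad), for 0.1 s.
At the end, for the whole second after the job is handed in: the heavy case rests upright (within 0.12 rad) on the chest's floor with its weight (over 4.5 N) on it, the two empty cases stand upright and still on the bench, the lid is shut (under 0.05 rad), the turnbutton lies across it at its stop (over 1.45 rad) (((x of case_a in the frame of chest between -0.08 and 0.08 m and y of case_a in the frame of chest between -0.06 and 0.06 m and z of case_a in the frame of chest below 0.018 m and contact force between case_a and chest above 4.5 N and angle between each of case_a, case_b, case_c's own z axis and vertical below 0.12 rad and height (world z) of each of case_b, case_c below 0.006 m and linear speed of each of case_b, case_c below 0.03 m/s) or (x of case_b in the frame of chest between -0.08 and 0.08 m and y of case_b in the frame of chest between -0.06 and 0.06 m and z of case_b in the frame of chest below 0.018 m and contact force between case_b and chest above 4.5 N and angle between each of case_b, case_a, case_c's own z axis and vertical below 0.12 rad and height (world z) of each of case_a, case_c below 0.006 m and linear speed of each of case_a, case_c below 0.03 m/s) or (x of case_c in the frame of chest between -0.08 and 0.08 m and y of case_c in the frame of chest between -0.06 and 0.06 m and z of case_c in the frame of chest below 0.018 m and contact force between case_c and chest above 4.5 N and angle between each of case_c, case_a, case_b's own z axis and vertical below 0.12 rad and height (world z) of each of case_a, case_b below 0.006 m and linear speed of each of case_a, case_b below 0.03 m/s)) and value of joint lid below 0.05 rad and value of joint turnbutton above 1.45 rad and velocity of joint turnbutton below 0.05 rad/s); the robot touches nothing.
It fails at once if a case is dropped or thrown into the chest (falls inside it faster than 0.6 m/s) ((x of case_a in the frame of chest between -0.08 and 0.08 m and y of case_a in the frame of chest between -0.06 and 0.06 m and z of case_a in the frame of chest below 0.1 m and linear speed of case_a above 0.6 m/s) or (x of case_b in the frame of chest between -0.08 and 0.08 m and y of case_b in the frame of chest between -0.06 and 0.06 m and z of case_b in the frame of chest below 0.1 m and linear speed of case_b above 0.6 m/s) or (x of case_c in the frame of chest between -0.08 and 0.08 m and y of case_c in the frame of chest between -0.06 and 0.06 m and z of case_c in the frame of chest below 0.1 m and linear speed of case_c above 0.6 m/s)).
It fails at once if the hammer, cup or jar is moved more than 30 mm (distance of any of hammer, cup, jar from where it was at the start of the episode above 0.03 m).
It also fails if it takes over 72 s, if anything falls off the work surface, if the arm or the gripper's body presses on something with over 40 N, if the wrist force passes 120 N, or if a joint passes its speed limit or range.

## Robot

A 6-joint arm with a two-finger parallel gripper is mounted at the origin on the work surface. World frame = base frame: x ahead of the robot, y to its left, z up, the work surface at z = 0. Lengths are in m, angles in rad, forces in N, time in s.
With the tool pointing down it reaches from about 0.375 to 0.9 m from the base axis. Payload 3.1 kg.
Tool frame: the origin (TCP) lies on the centre line of the jaws, within the pads' length; the fingertips stand 19 mm ahead of it and the grasp point (between the pads) is the TCP; z points along the fingers, y is the line along which they close (so a half turn about z gives the same grasp; the last joint's range is limited). The gripper opens to 85 mm and grips with 20 to 120 N. Pads are 22 mm wide; open, the fingers measure 114 mm over their backs; the gripper's body (76 mm by 85 mm) begins 54 mm behind the grasp point. The pads swing forward as they close: fully open they stand 13 mm farther back than shut.
Start: joints at [-1.399, 0.527, 1.433, -0, 1.181, -0.178], TCP at [0.215, -0.587, 0.25] pointing down, gripper open.
Joint ranges: [-3.08, 3.08], [-0.75, 2.2], [0.22, 2.44], [-1.43, 4.57], [0, 2.65], [-2.85, 2.85]. Speed limits (rad/s): [2.79, 2.79, 3.14, 3.14, 3.14, 3.14].

## Interface

Orientations are given as a unit quaternion [x, y, z, w].
In Python, from station import manip, cams, sign_off gives the robot as it stands.
- The arm moves only by the tool carry_out, never from a script. Its argument "targets" is a list that holds one entry, the list of rows, each a list of 7 numbers: the shift along the tool's x, y, z in cm, then the turn, a rotation vector about the tool's x, y, z in degrees, then the finger opening in cm, from 0 to 8.54. A call has 1 to 12 rows; each row is the pose to reach, as a shift and turn from the pose commanded when the call began, along the tool's axes at that moment; what a row does not reach only later rows make up. A row lasts 1/12 s, in which the tool goes at most 41.7 mm and 7.16 degrees, less where a joint would pass 70% of its speed; a pose out of reach is approached as far as the arm can. A call with a gripper value outside its range is refused whole. The fingers move at their own pace and stop on an object; "force" is the grip in N (left out, the last holds). Time passes only in rows, so rows that repeat a pose let the fingers close. It gives the time, the measured TCP pose, the force, the opening and the grip force at its end, in the units of the state.
- manip.sense(): the state, without advancing time (a new reading comes with each control period).
- cams.snapshot(name): name is "scene" or "top" or "wrist"; returns the picture (420x560x3 uint8, red, green, blue); there is no depth.
- cams.camera_info(name): a dict with "K" (3x3 intrinsics, pixels), "T" (4x4, takes a point from camera to world coordinates). Camera axes: x right, y down, z forward; pixel columns grow to the right and rows downward; lengths in m; the calibration is good to about 2 mm. A picture is of the moment at which its call begins: read the wrist's pose just before it. camera_info takes no time and is no camera call; for the wrist camera it gives the pose at the moment of the call.
- sign_off(): hands the job in; it is judged then, once.
The state is a dict: "t": time; "q": joint angles; "qd": joint speeds; "tau": joint torques, N m; "tcp_pos": TCP position; "tool_rot": TCP orientation; "force": force on the tool from outside, world axes, zero at the start; "ft_torque": the same for the moment, N m; "finger_gap": opening from 0.0 (shut) to 1.0 (fully open); "gripper_force": force on a finger pad.
Only numpy, scipy, OpenCV 4.12 (cv2) and the standard library are available. Lean on these libraries where they do the work, as an engineer would, in place of code of your own. Each camera call takes 0.05 s, during which the arm holds its last target. There are 200 camera calls.

## Working session

There is one attempt and no reset: what is moved stays moved. The work goes in short steps, Python scripts to look and compute and a tool call to move; the robot and the scene stay as the last step left them, time stands still between calls to the robot, and variables do not carry over. Pictures are saved under pics/ and viewed, at most 10 in all, crops included, and the job is handed in when it is done.

Besides the shell and the picture viewer there is one more tool, called after ">>>" as name(argument=value, ...), one argument or row to a line, values as JSON. carry_out: Moves the arm, as the interface text tells. Its arguments: {"type":"object","properties":{"targets":{"type":"array"},"force":{"type":"number"}},"required":["targets"]}

```bash
ls; mkdir -p pics
python3 - <<'E'
from station import manip,cams
import cv2,numpy as np
np.set_printoptions(precision=4,suppress=True)
for n in("scene","top"):
    i=cams.snapshot(n);cv2.imwrite(f"pics/{n}0.png",i[:,:,::-1]);c=cams.camera_info(n);print(n,np.array(c["K"]),np.array(c["T"]))
print(manip.sense())
E
```

```text
pics
scene [[485.9022   0.     270.1199]
 [  0.     485.9022 208.9896]
 [  0.       0.       1.    ]] [[-0.738   0.4142 -0.5327  1.2599]
 [ 0.6747  0.4414 -0.5915  0.7024]
 [-0.0099 -0.796  -0.6052  0.8955]
 [ 0.      0.      0.      1.    ]]
top [[412.8514   0.     273.8471]
 [  0.     412.8514 214.2653]
 [  0.       0.       1.    ]] [[ 0.0193 -0.9823  0.1862  0.4063]
 [-0.9998 -0.0198 -0.0008 -0.0485]
 [ 0.0045 -0.1861 -0.9825  1.0448]
 [ 0.      0.      0.      1.    ]]
{'t': 0.1, 'q': array([-1.3985,  0.5284,  1.4338, -0.    ,  1.1814, -0.1785]), 'qd': array([-0.    , -0.0022, -0.0043, -0.0016, -0.0001,  0.    ]), 'tau': array([ -0.0007, -44.3306, -17.8586,  -0.0002,   0.0039,   0.    ]), 'tcp_pos': array([ 0.2147, -0.5863,  0.2494]), 'tool_rot': array([ 0.9847,  0.1745,  0.    , -0.001 ]), 'force': array([-0.5347,  0.0915, -0.5003]), 'ft_torque': array([-0.0422, -0.0228, -0.0245]), 'gripper_force': 0.0, 'finger_gap': 0.9987289227519633}
```

View pics/scene0.png

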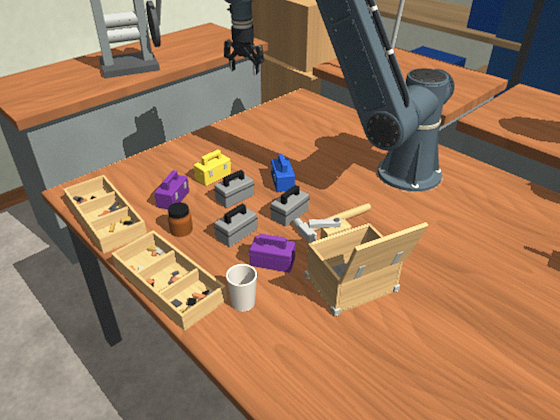

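View pics/top0.png

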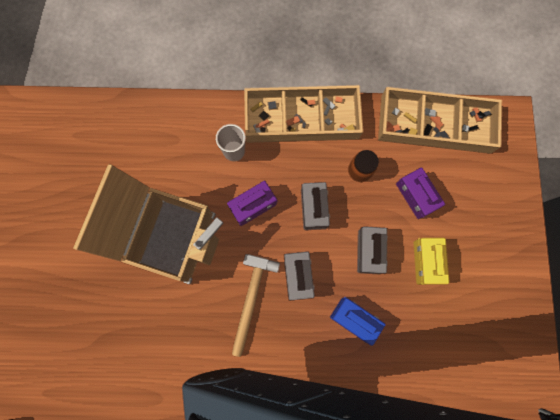

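The top view shows three grey cases, near (315,205), (373,250) and (299,276). The chest is at about (165,235), with its lid leaning to the left (+y) and the turnbutton near (208,233). The purple, blue and yellow cases are decoys. I'll enlarge the picture to get accurate pixels.

Run:
```python
import cv2
i=cv2.imread("pics/top0.png")
a=cv2.resize(i[160:295,70:225],None,fx=4,fy=4,interpolation=cv2.INTER_CUBIC)
b=cv2.resize(i[175:310,275:400],None,fx=4,fy=4,interpolation=cv2.INTER_CUBIC)
cv2.imwrite("pics/chest.png",a);cv2.imwrite("pics/cases.png",b)
```

```text
(no output)
```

View pics/chest.png

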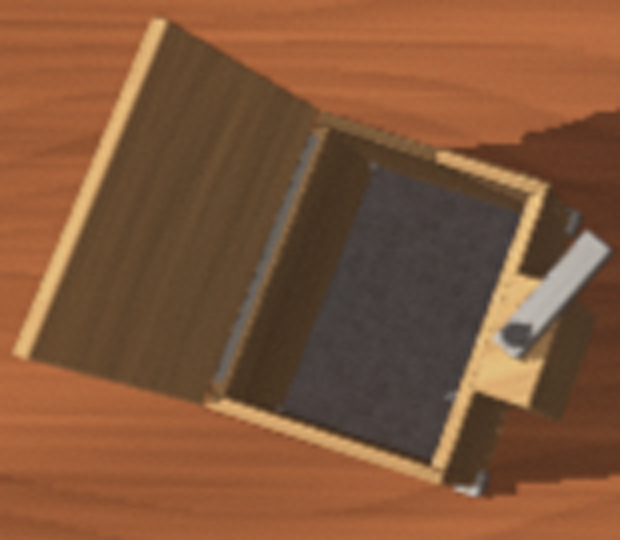

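View pics/cases.png

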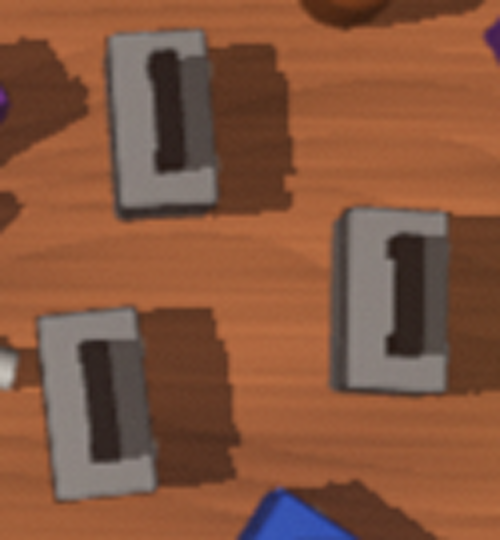

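Chest crop: the rim corners are at (548,187), (443,483), (207,402) and (320,118), the pivot at (517,335) and the tip at (598,243). In the case crop, the three bars run from (163,51) to (170,171), (409,235) to (405,356), and (95,341) to (105,461).

```bash
cat > h.py <<'E'
from station import manip,cams
import numpy as np
from scipy.optimize import least_squares
from scipy.spatial.transform import Rotation as R
np.set_printoptions(precision=4,suppress=True)
def ray(n,uv,z):
    c=cams.camera_info(n);K=np.array(c["K"]);T=np.array(c["T"])
    d=(np.c_[uv,np.ones(len(uv))]@np.linalg.inv(K).T)@T[:3,:3].T
    return T[:3,3]+d*((np.asarray(z)-T[2,3])/d[:,2])[:,None]
def fit(loc,w,yaw0):
    loc=np.array(loc,float)[:,:2]
    def f(p):
        c,s=np.cos(p[2]),np.sin(p[2]);return (loc@np.array([[c,s],[-s,c]])+p[:2]-w[:,:2]).ravel()
    r=least_squares(f,[*w[:,:2].mean(0),yaw0]);return r.x,r.fun.reshape(-1,2)*1e3
def move(pos,yaw):  # tool-down target: shift in current tool frame cm, rotvec deg. tool y at world heading yaw
    s=manip.sense();Rt=R.from_quat(s["tool_rot"])
    best=None
    for k in(0,np.pi):
        y=yaw+k;Y=np.array([np.cos(y),np.sin(y),0]);Z=np.array([0,0,-1.]);g=R.from_matrix(np.c_[np.cross(Y,Z),Y,Z])
        rv=(Rt.inv()*g).as_rotvec(degrees=True)
        if best is None or np.linalg.norm(rv)<np.linalg.norm(best):best=rv
    return Rt.inv().apply(np.array(pos)-s["tcp_pos"])*100,best
E
python3 - <<'E'
from h import *
def up(p,o):return (np.array(p,float)+.5)/4-.5+o
w=ray("top",up([(548,187),(443,483),(207,402),(320,118),(517,335)],(70,160)),[.115]*4+[.143])
p,r=fit([(.09,-.07),(-.09,-.07),(-.09,.07),(.09,.07),(0,-.087)],w,-.33);print("chest",p,"\n",r)
t=ray("top",up([(598,243),(517,335)],(70,160)),[.143]*2);d=t[0]-t[1];print("tip",t,np.arctan2(d[1],d[0])-p[2],np.linalg.norm(d))
print("pivot",w[4])
for n,tc,b in(("1",[(108,37),(204,30),(216,203),(118,207)],[(163,51),(170,171)]),("2",[(347,208),(447,213),(446,391),(345,389)],[(409,235),(405,356)]),("3",[(38,317),(134,309),(155,490),(58,499)],[(95,341),(105,461)])):
    w=ray("top",up(tc+b,(275,175)),[.06]*4+[.088]*2)
    p,r=fit([(.055,.03),(.055,-.03),(-.055,-.03),(-.055,.03),(.035,0),(-.035,0)],w,0);print(n,p,"\n",r)
    print(move([p[0],p[1],.2],p[2]+np.pi/2))
# lid free edge
L=up([(165,20),(30,357)],(70,160))
for z in (.24,.25,.255):print(ray("top",L,[z]*2))
E
```

```text
chest [ 0.5336  0.1977 -0.2913] 
 [[ 1.7709 -0.853 ]
 [-1.5982  0.8768]
 [-3.6196  0.1452]
 [ 3.8685 -0.6504]
 [-0.4215  0.4814]]
tip [[0.561  0.0717 0.143 ]
 [0.509  0.1139 0.143 ]] -0.3891259346785871 0.0669331307824145
pivot [0.509  0.1139 0.143 ]
1 [ 0.6195 -0.1492  0.0655] 
 [[ 1.9013  0.5322]
 [ 0.162  -0.1864]
 [-1.7301 -0.5721]
 [-2.026   0.087 ]
 [-0.6215  0.2778]
 [ 2.3142 -0.1384]]
(array([ 53.0348, -27.1264,   5.0136]), array([-0.1132, -0.004 , 16.3456]))
2 [ 0.512  -0.2895 -0.0339] 
 [[ 1.1281 -0.0593]
 [ 0.9461  0.3557]
 [-2.3193  0.1292]
 [-0.2957  0.2884]
 [-0.0372  0.5728]
 [ 0.5781 -1.2868]]
(array([ 38.1164, -17.6455,   4.99  ]), array([-0.1135,  0.0016, 22.0385]))
3 [ 0.4474 -0.1109  0.1147] 
 [[ 1.2639  0.8684]
 [ 2.2291 -1.5092]
 [-1.3403 -1.4061]
 [-1.96    1.5206]
 [ 0.6275  1.1377]
 [-0.8202 -0.6112]]
(array([ 38.1906, -36.6418,   5.0269]), array([-0.1129, -0.0068, 13.5268]))
[[0.6546 0.2831 0.24  ]
 [0.4825 0.3329 0.24  ]]
[[0.6515 0.2789 0.25  ]
 [0.4816 0.3281 0.25  ]]
[[0.65   0.2769 0.255 ]
 [0.4811 0.3258 0.255 ]]
```

>>> carry_out(
  targets=[
    [[9.5,-4.4,2.2,0,0,6,4.5],[19,-8.8,4.5,0,0,12,4.5],[28.5,-13.2,6.7,0,0,18,4.5],[38.1,-17.6,9,0,0,22,4.5],[38.1,-17.6,9,0,0,22,4.5],[38.1,-17.6,9,0,0,22,4.5],[38.1,-17.6,9,0,0,22,4.5],[38.1,-17.6,9,0,0,22,4.5],[38.1,-17.6,9,0,0,22,4.5],[38.1,-17.6,9,0,0,22,4.5],[38.1,-17.6,9,0,0,22,4.5],[38.1,-17.6,9,0,0,22,4.5]],
  ],
  force=60,
)

```text
t: 1.1
tcp_pos: [0.5135, -0.2872, 0.159]
tool_rot: [1.0, -0.014, -0.001, -0.001]
force: [0.4, 0.2, -0.4]
finger_gap: 0.527
gripper_force: 0.0
```

```bash
cat > m.py <<'E'
import sys
from h import *
x,y,z,yaw=map(float,sys.argv[1:5]);s=manip.sense();print(s["t"],s["tcp_pos"],s["force"],s["finger_gap"],s["gripper_force"],s["q"]);print(*move([x,y,z],yaw))
E
python3 m.py .512 -.2895 .084 1.537; python3 -c "
from h import *;import cv2
cv2.imwrite('pics/w1.png',cams.snapshot('wrist')[:,:,::-1])"
```

```text
1.1 [ 0.5135 -0.2872  0.159 ] [ 0.4467  0.2343 -0.3897] 0.5267761191897331 0.0 [-0.7001  0.5968  1.6077  0.0007  0.9397  0.8983]
[-0.1332  0.2466  7.4954] [-0.121   0.0975  0.3322]
```

View pics/w1.png

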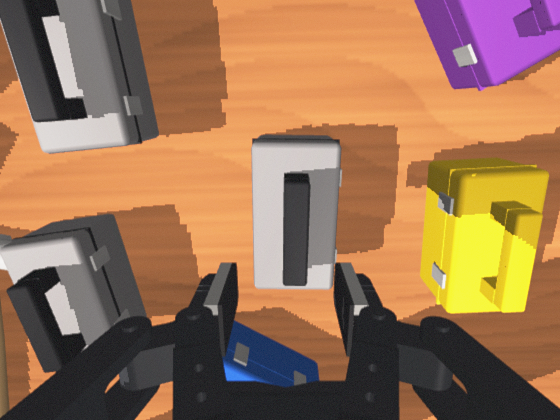

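The wrist view shows case 2's bar running from (297,178) to (295,282), midway between the fingers. I'll check that with the calibration.

```bash
python3 -c "
from h import *
w=ray('wrist',[(297,176),(295,284)],[.088]*2);print(w,w.mean(0))"; python3 m.py .512 -.2895 .084 1.537
```

```text
[[ 0.5494 -0.2975  0.088 ]
 [ 0.4778 -0.2949  0.088 ]] [ 0.5136 -0.2962  0.088 ]
1.15 [ 0.5126 -0.2892  0.1595] [-0.3158  0.2162 -1.3754] 0.5304948211379151 0.0 [-0.7032  0.5959  1.6076 -0.0005  0.9397  0.8975]
[-0.0449  0.0409  7.5523] [-0.0404  0.087   0.2423]
```

>>> carry_out(
  targets=[
    [[0,0.3,3.5,0,0,0,4.5],[0,0.3,6.5,0,0,0,4.5],[0,0.3,7.5,0,0,0,4.5],[0,0.3,7.5,0,0,0,4.5],[0,0.3,7.5,0,0,0,0.5],[0,0.3,7.5,0,0,0,0.5],[0,0.3,7.5,0,0,0,0.5],[0,0.3,7.5,0,0,0,0.5],[0,0.3,7.5,0,0,0,0.5]],
  ],
  force=60,
)

```text
t: 1.9
tcp_pos: [0.5127, -0.2945, 0.0869]
tool_rot: [1.0, -0.017, 0.001, 0.001]
force: [-1.6, -0.8, 3.2]
finger_gap: 0.174
gripper_force: 60.6
```

>>> carry_out(
  targets=[
    [[0,0,-0.5,0,0,0,0.5],[0,0,-1,0,0,0,0.5],[0,0,-1.5,0,0,0,0.5],[0,0,-1.5,0,0,0,0.5],[0,0,-1.5,0,0,0,0.5],[0,0,-1.5,0,0,0,0.5],[0,0,-1.5,0,0,0,0.5],[0,0,-1.5,0,0,0,0.5]],
  ],
)

```text
t: 2.57
tcp_pos: [0.5118, -0.2935, 0.1]
tool_rot: [1.0, -0.017, -0.0, -0.0]
force: [-0.3, -0.5, -1.9]
finger_gap: 0.173
gripper_force: 59.7
```

Case 2 reads about 2 N, so it is empty. I'll put it back and go to case 3.

>>> carry_out(
  targets=[
    [[0,0,0.6,0,0,0,0.5],[0,0,1.1,0,0,0,0.5],[0,0,1.4,0,0,0,0.5],[0,0,1.4,0,0,0,0.5],[0,0,1.4,0,0,0,4.5],[0,0,1.4,0,0,0,4.5],[0,0,1.4,0,0,0,4.5],[0,0,-1.5,0,0,0,4.5],[0,0,-5,0,0,0,4.5],[0,0,-6.5,0,0,0,4.5],[0,0,-6.5,0,0,0,4.5]],
  ],
)

```text
t: 3.48
tcp_pos: [0.5143, -0.2955, 0.1692]
tool_rot: [1.0, -0.017, 0.003, 0.003]
force: [0.9, -0.1, -1.0]
finger_gap: 0.524
gripper_force: 0.0
```

```bash
python3 m.py .4474 -.1135 .16 1.685
```

```text
3.4833 [ 0.5143 -0.2955  0.1692] [ 0.8675 -0.0946 -1.0102] 0.5244660539785893 0.0 [-0.7099  0.5844  1.5959  0.      0.9527  0.894 ]
[ -7.2898 -17.9762   0.7708] [ 0.3368 -0.3627 -8.4395]
```

>>> carry_out(
  targets=[
    [[-1.5,-3.6,0,0,0,-4,4.5],[-3,-7.2,0,0,0,-8.4,4.5],[-4.5,-10.8,0,0,0,-8.4,4.5],[-6,-14.4,0.8,0,0,-8.4,4.5],[-7.2,-17.9,0.8,0,0,-8.4,4.5],[-7.2,-17.9,0.8,0,0,-8.4,4.5],[-7.2,-17.9,0.8,0,0,-8.4,4.5],[-7.2,-17.9,0.8,0,0,-8.4,4.5]],
  ],
)

```text
t: 4.15
tcp_pos: [0.4466, -0.1127, 0.157]
tool_rot: [0.998, 0.057, 0.0, 0.0]
force: [-0.4, -1.6, 0.0]
finger_gap: 0.525
gripper_force: 0.0
```

```bash
python3 m.py .4474 -.1135 .086 1.685
```

```text
4.15 [ 0.4466 -0.1127  0.157 ] [-0.4256 -1.6061  0.0052] 0.5252399733458966 0.0 [-0.4905  0.466   1.928  -0.0002  0.7468  0.9664]
[0.0668 0.0858 7.0998] [ 0.0334 -0.0316 -0.0027]
```

>>> carry_out(
  targets=[
    [[0,0.1,3.5,0,0,0,4.5],[0,0.1,6.2,0,0,0,4.5],[0,0.1,7.2,0,0,0,4.5],[0,0.1,7.2,0,0,0,4.5],[0,0.1,7.2,0,0,0,0.5],[0,0.1,7.2,0,0,0,0.5],[0,0.1,7.2,0,0,0,0.5],[0,0.1,7.2,0,0,0,0.5],[0,0.1,7.2,0,0,0,0.5]],
  ],
  force=60,
)

```text
t: 4.9
tcp_pos: [0.4466, -0.1137, 0.086]
tool_rot: [0.998, 0.057, 0.001, 0.0]
force: [0.4, -0.3, 0.2]
finger_gap: 0.174
gripper_force: 59.8
```

>>> carry_out(
  targets=[
    [[0,0,-0.5,0,0,0,0.5],[0,0,-1,0,0,0,0.5],[0,0,-1.5,0,0,0,0.5],[0,0,-1.5,0,0,0,0.5],[0,0,-1.5,0,0,0,0.5],[0,0,-1.5,0,0,0,0.5],[0,0,-1.5,0,0,0,0.5],[0,0,-1.5,0,0,0,0.5]],
  ],
)

```text
t: 5.57
tcp_pos: [0.446, -0.1133, 0.1001]
tool_rot: [0.998, 0.057, -0.0, -0.0]
force: [-0.0, -0.7, -2.9]
finger_gap: 0.171
gripper_force: 59.7
```

Case 3 reads about 2.9 N, so it is empty too. That leaves case 1 as the full one.

>>> carry_out(
  targets=[
    [[0,0,0.6,0,0,0,0.5],[0,0,1.1,0,0,0,0.5],[0,0,1.5,0,0,0,0.5],[0,0,1.5,0,0,0,0.5],[0,0,1.5,0,0,0,4.5],[0,0,1.5,0,0,0,4.5],[0,0,1.5,0,0,0,4.5],[0,0,-1.5,0,0,0,4.5],[0,0,-5,0,0,0,4.5],[0,0,-6.5,0,0,0,4.5],[0,0,-6.5,0,0,0,4.5]],
  ],
)

```text
t: 6.48
tcp_pos: [0.4482, -0.1145, 0.1681]
tool_rot: [0.998, 0.057, 0.003, 0.002]
force: [0.5, -0.2, -0.5]
finger_gap: 0.531
gripper_force: 0.0
```

```bash
python3 m.py .6195 -.152 .16 1.636
```

```text
6.4833 [ 0.4482 -0.1145  0.1681] [ 0.4885 -0.1845 -0.4847] 0.5305009712808169 0.0 [-0.4924  0.4453  1.9181 -0.      0.7708  0.9649]
[16.5929  5.6655  0.9351] [ 0.2338 -0.3521  2.7673]
```

>>> carry_out(
  targets=[
    [[3.6,1.2,0,0,0,1.5,4.5],[7.2,2.4,0,0,0,2.8,4.5],[10.8,3.6,0,0,0,2.8,4.5],[14.4,4.9,0.8,0,0,2.8,4.5],[16.5,5.7,0.8,0,0,2.8,4.5],[16.5,5.7,0.8,0,0,2.8,4.5],[16.5,5.7,0.8,0,0,2.8,4.5],[16.5,5.7,0.8,0,0,2.8,4.5]],
  ],
)

```text
t: 7.15
tcp_pos: [0.6147, -0.1507, 0.1556]
tool_rot: [0.999, 0.032, -0.002, -0.001]
force: [0.2, -0.2, -0.3]
finger_gap: 0.527
gripper_force: 0.0
```

```bash
python3 m.py .6195 -.152 .086 1.636
```

```text
7.15 [ 0.6147 -0.1507  0.1556] [ 0.2361 -0.2209 -0.3419] 0.5271555586622493 0.0 [-0.4167  0.6523  1.4912 -0.0001  1.0025  1.0896]
[0.501  0.1758 6.9579] [-0.1116  0.2269 -0.0358]
```

>>> carry_out(
  targets=[
    [[0.3,0.1,3.5,0,0,0,4.5],[0.3,0.1,6.2,0,0,0,4.5],[0.3,0.1,7.1,0,0,0,4.5],[0.3,0.1,7.1,0,0,0,4.5],[0.3,0.1,7.1,0,0,0,0.5],[0.3,0.1,7.1,0,0,0,0.5],[0.3,0.1,7.1,0,0,0,0.5],[0.3,0.1,7.1,0,0,0,0.5],[0.3,0.1,7.1,0,0,0,0.5]],
  ],
  force=100,
)

```text
t: 7.9
tcp_pos: [0.6204, -0.1526, 0.0884]
tool_rot: [0.999, 0.032, 0.001, 0.001]
force: [-1.0, -0.1, 6.6]
finger_gap: 0.158
gripper_force: 98.7
```

>>> carry_out(
  targets=[
    [[0,0,-0.5,0,0,0,0.5],[0,0,-1,0,0,0,0.5],[0,0,-1.5,0,0,0,0.5],[0,0,-1.5,0,0,0,0.5],[0,0,-1.5,0,0,0,0.5],[0,0,-1.5,0,0,0,0.5],[0,0,-1.5,0,0,0,0.5],[0,0,-1.5,0,0,0,0.5]],
  ],
)

```text
t: 8.57
tcp_pos: [0.6193, -0.152, 0.1008]
tool_rot: [0.999, 0.032, -0.0, -0.0]
force: [0.3, -0.4, -7.5]
finger_gap: 0.157
gripper_force: 98.2
```

Case 1 reads 7.5 N, so it is the heavy one. I'll raise it and carry it over the chest.

>>> carry_out(
  targets=[
    [[0,0,-2,0,0,0,0.5],[0,0,-5,0,0,0,0.5],[0,0,-8.5,0,0,0,0.5],[0,0,-12,0,0,0,0.5],[0,0,-15,0,0,0,0.5],[0,0,-17,0,0,0,0.5],[0,0,-17.5,0,0,0,0.5],[0,0,-17.5,0,0,0,0.5],[0,0,-17.5,0,0,0,0.5]],
  ],
)

```text
t: 9.32
tcp_pos: [0.6184, -0.1517, 0.2748]
tool_rot: [0.999, 0.032, -0.001, -0.001]
force: [-0.7, -0.1, -7.6]
finger_gap: 0.159
gripper_force: 98.9
```

```bash
python3 m.py .5313 .190 .275 1.2795
```

```text
9.3167 [ 0.6184 -0.1517  0.2748] [-0.7047 -0.073  -7.6323] 0.15930472473733528 98.9117181301117 [-0.4157  0.5202  1.372  -0.      1.2526  1.0905]
[ -6.4877 -34.6589   0.0441] [-0.0531  0.1753 20.3885]
```

>>> carry_out(
  targets=[
    [[-0.3,-1.5,0,0,0,1,0.5],[-0.8,-4.5,0,0,0,3,0.5],[-1.5,-8,0,0,0,6,0.5],[-2.2,-12,0,0,0,9,0.5],[-3,-16,0,0,0,12,0.5],[-3.7,-20,0,0,0,15,0.5],[-4.5,-24,0,0,0,18,0.5],[-5.3,-28,0,0,0,20.4,0.5],[-6,-31.5,0,0,0,20.4,0.5],[-6.4,-33.8,0,0,0,20.4,0.5],[-6.5,-34.6,0,0,0,20.4,0.5],[-6.5,-34.6,0,0,0,20.4,0.5]],
  ],
)

```text
t: 10.32
tcp_pos: [0.5301, 0.191, 0.2738]
tool_rot: [0.99, -0.143, -0.003, 0.0]
force: [1.0, -1.1, -8.1]
finger_gap: 0.158
gripper_force: 98.9
```

```bash
python3 m.py .5313 .190 .275 1.2795; python3 -c "
from h import *;import cv2
i=[cams.snapshot(n)[:,:,::-1] for n in('top','wrist')]
cv2.imwrite('pics/w2.png',np.hstack([cv2.resize(i[0][140:320,70:250],(400,400)),cv2.resize(i[1],(400,300))[:,:]if 0 else cv2.copyMakeBorder(cv2.resize(i[1],(400,300)),0,100,0,0,0)]))"; python3 m.py .5313 .190 .275 1.2795
```

```text
10.3167 [0.5301 0.191  0.2738] [ 0.9606 -1.0749 -8.1108] 0.1575008478348872 98.91194343566895 [0.1473 0.4191 1.5586 0.0008 1.1692 2.0055]
[ 0.1473  0.0659 -0.1202] [0.0917 0.296  0.2001]
10.4167 [0.5317 0.1883 0.2746] [-0.918  -0.6973 -7.2621] 0.15747760803889146 98.91777992248535 [ 0.1429  0.4185  1.5572 -0.0014  1.1692  2.0049]
[-0.0908 -0.1487 -0.0425] [0.1447 0.1392 0.0365]
```

View pics/w2.png

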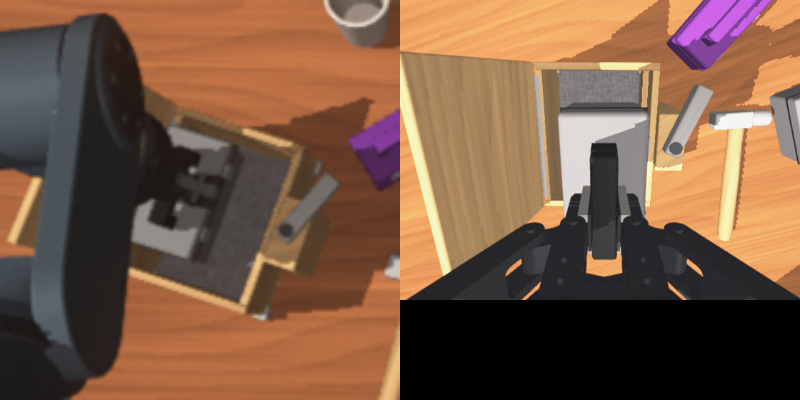

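The wrist view shows the case at columns 560–648, between rim walls at columns 533 and 660 (far rim row 63). The edges look parallel. I'll check the centring and the pivot at (675,148).

```bash
python3 -c "
from h import *
px=np.array([(533,63),(660,63),(675,148)],float);px[:,0]-=400
w=ray('wrist',px*1.4,[.115,.115,.143]);c,s=np.cos(-.2913),np.sin(-.2913)
print(w,(w[:,:2]-[.5336,.1977])@np.array([[c,-s],[s,c]]))"
```

```text
[[0.6389 0.2368 0.115 ]
 [0.5989 0.1025 0.115 ]
 [0.5083 0.112  0.143 ]] [[ 0.0897  0.0677]
 [ 0.0899 -0.0724]
 [ 0.0003 -0.0893]]
```

>>> carry_out(
  targets=[
    [[0,0,1,0,0,0,0.5],[0,0,3,0,0,0,0.5],[0,0,5.5,0,0,0,0.5],[0,0,8,0,0,0,0.5],[0,0,10.5,0,0,0,0.5],[0,0,13,0,0,0,0.5],[0,0,15,0,0,0,0.5],[0,0,16,0,0,0,0.5],[0,0,16.5,0,0,0,0.5],[0,0,16.8,0,0,0,0.5],[0,0,17,0,0,0,0.5],[0,0,17,0,0,0,0.5]],
  ],
)

```text
t: 11.42
tcp_pos: [0.5333, 0.1888, 0.107]
tool_rot: [0.989, -0.145, 0.001, -0.0]
force: [1.5, 0.2, -7.0]
finger_gap: 0.161
gripper_force: 98.8
```

>>> carry_out(
  targets=[
    [[0,0,0.2,0,0,0,0.5],[0,0,0.4,0,0,0,0.5],[0,0,0.5,0,0,0,0.5],[0,0,0.5,0,0,0,0.5],[0,0,0.5,0,0,0,0.5]],
  ],
)

```text
t: 11.83
tcp_pos: [0.5324, 0.189, 0.1015]
tool_rot: [0.989, -0.145, 0.0, -0.0]
force: [0.4, 0.7, -7.0]
finger_gap: 0.158
gripper_force: 98.9
```

>>> carry_out(
  targets=[
    [[0,0,0.1,0,0,0,0.5],[0,0,0.2,0,0,0,0.5],[0,0,0.3,0,0,0,0.5],[0,0,0.3,0,0,0,0.5]],
  ],
)

```text
t: 12.17
tcp_pos: [0.5326, 0.1891, 0.1004]
tool_rot: [0.989, -0.145, 0.001, -0.0]
force: [-3.3, 0.6, 8.0]
finger_gap: 0.155
gripper_force: 100.9
```

The case is on the floor. I'll release it and rise clear.

>>> carry_out(
  targets=[
    [[0,0,-0.1,0,0,0,0.5],[0,0,-0.1,0,0,0,4.5],[0,0,-0.1,0,0,0,4.5],[0,0,-0.1,0,0,0,4.5],[0,0,-0.1,0,0,0,4.5],[0,0,-2,0,0,0,4.5],[0,0,-5,0,0,0,4.5],[0,0,-9,0,0,0,4.5],[0,0,-13,0,0,0,0],[0,0,-17,0,0,0,0],[0,0,-20,0,0,0,0],[0,0,-22,0,0,0,0]],
  ],
)

```text
t: 13.17
tcp_pos: [0.5338, 0.1891, 0.3226]
tool_rot: [0.989, -0.145, 0.003, -0.001]
force: [0.9, -0.6, 0.0]
finger_gap: -0.003
gripper_force: 0.0
```

```bash
python3 -c "
from h import *;import cv2
i=[cams.snapshot(n)[:,:,::-1] for n in('scene','wrist')]
cv2.imwrite('pics/w3.png',np.hstack([cv2.resize(i[0][190:325,180:440],None,fx=1.54,fy=1.54*300/208),cv2.resize(i[1],(400,300))])if 0 else np.hstack([cv2.resize(i[0][190:325,240:420],(400,300)),cv2.resize(i[1],(400,300))]))
s=manip.sense();print(s['tcp_pos'],s['q'],s['force'])
c,s_=np.cos(-.2913),np.sin(-.2913)
def W(x,y):return np.array([.5336-.0006,.1977-.002])+[c*x-s_*y,s_*x+c*y]
for y in (.16,.12,.11,.07,0,-.05):print(y,W(0,y),np.linalg.norm(W(0,y)))
print(move([*W(0,.15),.32],1.2795))
"
```

```text
[0.5348 0.1893 0.3231] [0.1433 0.3675 1.4956 0.     1.2679 2.0055] [-0.1221  0.0556 -0.3785]
0.16 [0.579 0.349] 0.6759864375747078
0.12 [0.5675 0.3106] 0.646927445961839
0.11 [0.5646 0.3011] 0.6398472352656915
0.07 [0.5531 0.2628] 0.612341359889166
0 [0.533  0.1957] 0.5677917664073687
-0.05 [0.5186 0.1478] 0.5392905623986061
(array([ -0.3615, -15.5548,   0.3771]), array([-0.2563, -0.5468, -0.0042]))
```

View pics/w3.png

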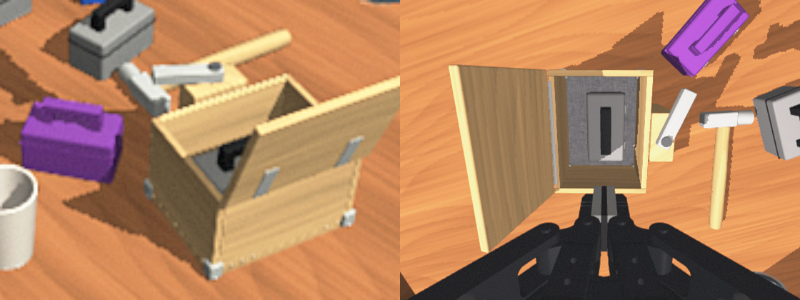

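The case stands upright in the chest. The lid leans back at about 1.85 rad and the turnbutton is at about -0.39. I'll take the closed fingers behind the lid.

>>> carry_out(
  targets=[
    [[0,-3,0,0,0,0,0],[0,-7,0,0,0,0,0],[0,-11,0,0,0,0,0],[0,-14,0,0,0,0,0],[0,-17,0,0,0,0,0],[0,-17.2,0,0,0,0,0],[0,-17.2,3,0,0,0,0],[0,-17.2,6,0,0,0,0],[0,-17.2,8.5,0,0,0,0],[0,-17.2,8.5,0,0,0,0],[0,-17.2,8.5,0,0,0,0]],
  ],
)

```text
t: 14.18
tcp_pos: [0.5805, 0.3527, 0.2307]
tool_rot: [0.989, -0.145, -0.003, 0.002]
force: [-0.3, -0.0, 0.5]
finger_gap: 0.002
gripper_force: 0.0
```

```bash
python3 -c "
from h import *
s=manip.sense();p=s['tcp_pos'];c,sn=np.cos(-.2913),np.sin(-.2913)
d=p[:2]-[.533,.1957];cur=np.array([c*d[0]+sn*d[1],-sn*d[0]+c*d[1],p[2]]);print(cur,s['force'])
for th in np.arange(1.9,-.01,-.1):
    y=.07-.11*np.cos(th)+.01*np.sin(th)+.0145;z=.115+.11*np.sin(th)+.01*np.cos(th)+.019
    print(round(th,2),np.round([-(y-cur[1])*100,-(z-cur[2])*100],1))
"
```

```text
[0.0004 0.164  0.2307] [-0.3371 -0.0283  0.5306]
1.9 [ 3.5 -0.4]
1.8 [ 4.5 -0.8]
1.7 [ 5.5 -1.1]
1.6 [ 6.6 -1.3]
1.5 [ 7.7 -1.4]
1.4 [ 8.8 -1.3]
1.3 [ 9.9 -1.2]
1.2 [11.  -0.9]
1.1 [12.1 -0.6]
1.0 [13.1 -0.1]
0.9 [14.   0.4]
0.8 [14.9  1.1]
0.7 [15.7  1.8]
0.6 [16.5  2.6]
0.5 [17.1  3.5]
0.4 [17.7  4.5]
0.3 [18.2  5.5]
0.2 [18.5  6.5]
0.1 [18.8  7.6]
-0.0 [19.   8.7]
```

>>> carry_out(
  targets=[
    [[0,1.5,-0.2,0,0,0,0],[0,3,-0.4,0,0,0,0],[0,4,-0.7,0,0,0,0],[0,5,-1,0,0,0,0],[0,6,-1.2,0,0,0,0],[0,7,-1.4,0,0,0,0],[0,8,-1.4,0,0,0,0],[0,9,-1.3,0,0,0,0],[0,10,-1.2,0,0,0,0],[0,11,-0.9,0,0,0,0],[0,11,-0.9,0,0,0,0]],
  ],
)

```text
t: 15.1
tcp_pos: [0.549, 0.2459, 0.2416]
tool_rot: [0.989, -0.146, -0.001, 0.001]
force: [0.2, -0.6, -0.3]
finger_gap: 0.002
gripper_force: 0.0
```

```bash
python3 -c "
from h import *;import cv2
i=[cams.snapshot(n)[:,:,::-1] for n in('scene','wrist')]
cv2.imwrite('pics/w4.png',np.hstack([cv2.resize(i[0][190:325,240:420],(400,300)),cv2.resize(i[1],(400,300))]))
s=manip.sense();p=s['tcp_pos'];c,sn=np.cos(-.2913),np.sin(-.2913)
d=p[:2]-[.533,.1957];cur=np.array([c*d[0]+sn*d[1],-sn*d[0]+c*d[1],p[2]]);print(cur,s['force'])
for th in np.arange(1.4,-.01,-.1):
    y=.07-.11*np.cos(th)+.01*np.sin(th)+.0145;z=.115+.11*np.sin(th)+.01*np.cos(th)+.019
    print(round(th,2),np.round([-(y-cur[1])*100,-(z-cur[2])*100],1))
"
```

```text
[0.0008 0.054  0.2415] [-0.0498  0.5352  0.6131]
1.4 [-2.2 -0.3]
1.3 [-1.1 -0.1]
1.2 [0.  0.1]
1.1 [1.  0.5]
1.0 [2. 1.]
0.9 [3.  1.5]
0.8 [3.9 2.2]
0.7 [4.7 2.9]
0.6 [5.5 3.7]
0.5 [6.1 4.6]
0.4 [6.7 5.5]
0.3 [7.2 6.5]
0.2 [7.5 7.6]
0.1 [7.8 8.7]
-0.0 [7.9 9.7]
```

View pics/w4.png

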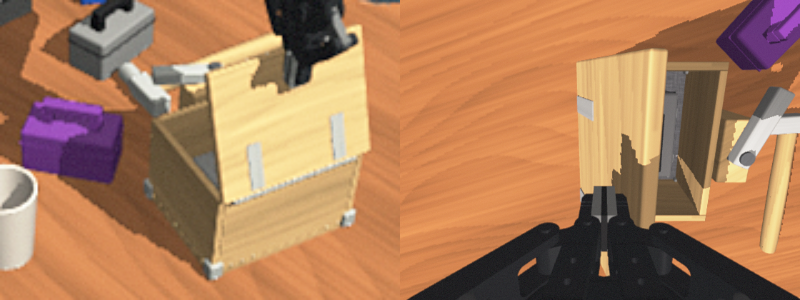

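The lid is following the fingers and is at about 1.25 rad. I'll carry on down the arc.

>>> carry_out(
  targets=[
    [[0,1,0.5,0,0,0,0],[0,2,1,0,0,0,0],[0,3,1.6,0,0,0,0],[0,3.9,2.3,0,0,0,0],[0,4.7,3,0,0,0,0],[0,5.5,3.8,0,0,0,0],[0,6.1,4.7,0,0,0,0],[0,6.7,5.6,0,0,0,0],[0,7.2,6.6,0,0,0,0],[0,7.5,7.6,0,0,0,0],[0,7.8,8.4,0,0,0,0],[0,7.8,9,0,0,0,0]],
  ],
)

```text
t: 16.2
tcp_pos: [0.5266, 0.1724, 0.1508]
tool_rot: [0.989, -0.146, -0.001, 0.001]
force: [-0.8, -0.4, 1.2]
finger_gap: 0.003
gripper_force: 0.9
```

>>> carry_out(
  targets=[
    [[0,0,0.3,0,0,0,0],[0,0,0.5,0,0,0,0],[0,0,0.7,0,0,0,0],[0,0,0.7,0,0,0,0]],
  ],
)

```text
t: 16.53
tcp_pos: [0.5276, 0.1738, 0.145]
tool_rot: [0.989, -0.145, -0.0, -0.0]
force: [-0.8, -0.2, -0.5]
finger_gap: 0.001
gripper_force: 0.0
```

>>> carry_out(
  targets=[
    [[0,0,0.1,0,0,0,0],[0,0,0.2,0,0,0,0],[0,0,0.3,0,0,0,0],[0,0,0.3,0,0,0,0],[0,0,0.3,0,0,0,0]],
  ],
)

```text
t: 16.95
tcp_pos: [0.5279, 0.1738, 0.144]
tool_rot: [0.989, -0.145, 0.001, -0.0]
force: [-2.3, -1.0, 9.7]
finger_gap: -0.001
gripper_force: 5.0
```

The lid is shut: the tip meets it at z = 0.125 with 10 N. Next is the turnbutton.

>>> carry_out(
  targets=[
    [[0,0,-2,0,0,0,0],[0,0,-4.5,0,0,0,0],[0,0,-6,0,0,0,0],[0,0,-6,0,0,0,0]],
  ],
)

```text
t: 17.28
tcp_pos: [0.5302, 0.1742, 0.2058]
tool_rot: [0.989, -0.145, 0.004, -0.001]
force: [0.1, 0.4, -0.5]
finger_gap: 0.005
gripper_force: 0.0
```

```bash
cat > tb.py <<'E'
from h import *
s=manip.sense();p=s['tcp_pos'];c,sn=np.cos(-.2913),np.sin(-.2913)
d=p[:2]-[.533,.1957];cur=np.array([c*d[0]+sn*d[1],-sn*d[0]+c*d[1],p[2]]);print(cur,s['force'],move(p,1.2795)[1])
print("start",np.round([(.03-cur[0])*100,-(-.145-cur[1])*100,(cur[2]-.151)*100],2))
for f in np.r_[np.arange(-.4,1.5,.15),1.57]:
    h=.009+.011*abs(np.sin(f))+.0145*abs(np.cos(f));x=.05*np.cos(f)+h*np.sin(f);y=-.087+.05*np.sin(f)-h*np.cos(f)
    print(round(f,2),np.round([(x-cur[0])*100,-(y-cur[1])*100],1))
E
python3 tb.py; python3 -c "
from h import *;import cv2
i=[cams.snapshot(n)[:,:,::-1] for n in('scene','wrist')]
cv2.imwrite('pics/w5.png',np.hstack([cv2.resize(i[0][190:325,240:420],(400,300)),cv2.resize(i[1],(400,300))]))"
```

```text
[ 0.0034 -0.0214  0.2058] [ 0.1207  0.3765 -0.5385] [-0.1965 -0.4187  0.0111]
start [ 2.66 12.36  5.48]
-0.4 [ 3.2 11. ]
-0.25 [ 3.9 10.3]
-0.1 [4.4 9.5]
0.05 [4.8 8.7]
0.2 [5.1 8.1]
0.35 [5.3 7.3]
0.5 [5.3 6.5]
0.65 [5.3 5.7]
0.8 [5.1 4.9]
0.95 [4.7 4. ]
1.1 [4.2 3.3]
1.25 [3.5 2.6]
1.4 [2.7 2. ]
1.57 [1.7 1.6]
```

View pics/w5.png

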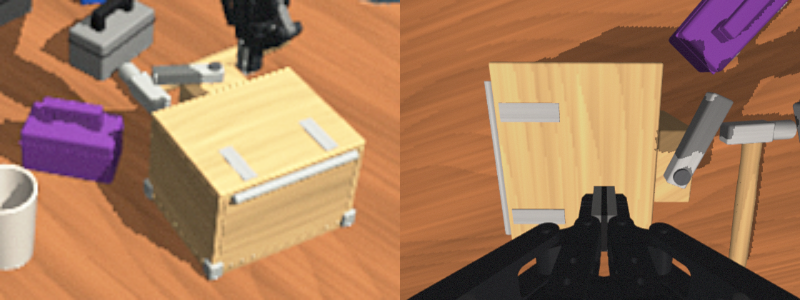

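The lid lies flat and shut, and the turnbutton is still beside it at about -0.4. I'll move to the start of the push.

>>> carry_out(
  targets=[
    [[0.7,3,0,0,0,0,0],[1.4,6.5,0,0,0,0,0],[2,10,0,0,0,0,0],[2.5,12.4,0,0,0,0,0],[2.5,12.4,0,0,0,0,0],[2.5,12.4,2.5,0,0,0,0],[2.5,12.4,4.8,0,0,0,0],[2.5,12.4,5.3,0,0,0,0],[2.5,12.4,5.3,0,0,0,0],[2.5,12.4,5.3,0,0,0,0]],
  ],
)

```text
t: 18.22
tcp_pos: [0.5159, 0.0482, 0.1489]
tool_rot: [0.989, -0.145, -0.001, -0.0]
force: [-0.5, -0.2, -0.3]
finger_gap: 0.003
gripper_force: 0.0
```

```bash
python3 tb.py
```

```text
[ 0.026  -0.1462  0.1489] [-0.4846 -0.178  -0.2624] [0.0067 0.0856 0.0212]
start [ 0.4  -0.12 -0.21]
-0.4 [ 1.  -1.5]
-0.25 [ 1.6 -2.2]
-0.1 [ 2.1 -3. ]
0.05 [ 2.5 -3.8]
0.2 [ 2.8 -4.4]
0.35 [ 3.  -5.2]
0.5 [ 3.1 -6. ]
0.65 [ 3.  -6.8]
0.8 [ 2.8 -7.6]
0.95 [ 2.5 -8.5]
1.1 [ 1.9 -9.2]
1.25 [ 1.3 -9.9]
1.4 [  0.5 -10.5]
1.57 [ -0.6 -10.9]
```

Raising the tip by 2 mm so it clears the lid and ledge, I'll sweep the arc.

>>> carry_out(
  targets=[
    [[0.7,-0.8,-0.2,0,0,0,0],[1,-1.5,-0.2,0,0,0,0],[1.6,-2.2,-0.2,0,0,0,0],[2.1,-3,-0.2,0,0,0,0],[2.5,-3.8,-0.2,0,0,0,0],[2.8,-4.4,-0.2,0,0,0,0],[3,-5.2,-0.2,0,0,0,0],[3.1,-6,-0.2,0,0,0,0],[3,-6.8,-0.2,0,0,0,0],[2.8,-7.6,-0.2,0,0,0,0],[2.5,-8.4,-0.2,0,0,0,0]],
  ],
)

```text
t: 19.13
tcp_pos: [0.5648, 0.1216, 0.1514]
tool_rot: [0.989, -0.145, 0.001, -0.0]
force: [-0.6, -2.4, 0.2]
finger_gap: -0.005
gripper_force: 1.1
```

```bash
python3 tb.py|egrep -v "^-?0"
```

```text
[ 0.0517 -0.0619  0.1514] [-0.5718 -2.4059  0.2362] [-0.0148 -0.0739 -0.0198]
start [-2.17  8.31  0.04]
1.1 [-0.6 -0.8]
1.25 [-1.3 -1.5]
1.4 [-2.1 -2. ]
1.57 [-3.2 -2.5]
```

>>> carry_out(
  targets=[
    [[-0.3,-0.4,0,0,0,0,0],[-0.7,-0.9,0,0,0,0,0],[-1.3,-1.5,0,0,0,0,0],[-1.8,-1.8,0,0,0,0,0],[-2.3,-2.1,0,0,0,0,0],[-2.7,-2.3,0,0,0,0,0],[-3,-2.4,0,0,0,0,0],[-3.2,-2.5,0,0,0,0,0],[-3.4,-2.5,0,0,0,0,0],[-3.4,-2.5,0,0,0,0,0]],
  ],
)

```text
t: 19.97
tcp_pos: [0.5414, 0.154, 0.1517]
tool_rot: [0.989, -0.145, 0.003, 0.0]
force: [4.4, -4.2, -2.8]
finger_gap: 0.003
gripper_force: 3.1
```

>>> carry_out(
  targets=[
    [[-0.15,0,0,0,0,0,0],[-0.3,0,0,0,0,0,0],[-0.3,0,0,0,0,0,0],[-0.3,0,0,0,0,0,0]],
  ],
)

```text
t: 20.3
tcp_pos: [0.5411, 0.1541, 0.1519]
tool_rot: [0.989, -0.145, 0.006, -0.0]
force: [9.2, -6.3, -5.4]
finger_gap: 0.002
gripper_force: 5.3
```

The tool stopped while the force rose, so the button is at its stop. I'll back off, rise and check.

>>> carry_out(
  targets=[
    [[1,0,0,0,0,0,0],[2.5,0,0,0,0,0,0],[3,0,0,0,0,0,0],[3,0,-3,0,0,0,0],[3,0,-7,0,0,0,0],[3,0,-11,0,0,0,0],[3,0,-14,0,0,0,0],[3,0,-15,0,0,0,0],[3,0,-15,0,0,0,0],[3,0,-15,0,0,0,0]],
  ],
)

```text
t: 21.13
tcp_pos: [0.5637, 0.1471, 0.3008]
tool_rot: [0.989, -0.145, -0.001, -0.0]
force: [0.5, 0.2, -0.2]
finger_gap: 0.001
gripper_force: 0.0
```

```bash
python3 -c "
from h import *;import cv2
i=[cams.snapshot(n)[:,:,::-1] for n in('scene','wrist')]
cv2.imwrite('pics/w6.png',np.hstack([cv2.resize(i[0][140:320,180:420],(400,300)),cv2.resize(i[1],(400,300))]))"
```

```text
(no output)
```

View pics/w6.png

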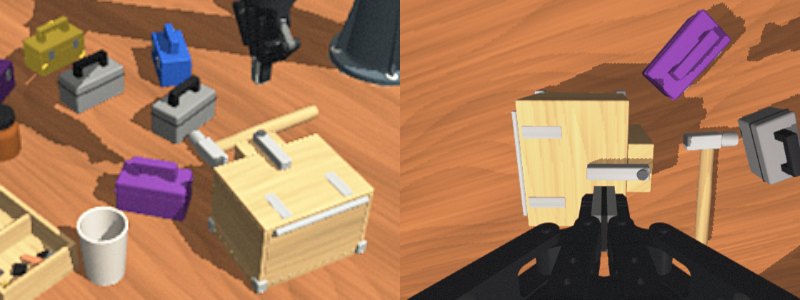

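The lid is shut, the button lies square across it (wrist view, (588,172) to (645,174)), and both empty cases stand upright. I'm handing in.

```bash
python3 -c "
from station import sign_off
print(sign_off())"
```

```text
the job is handed in; nothing more can be done
None
```

I handed the job in at about 21 s: the heavy case (7.5 N, against 2–3 N for the empty ones) stands upright in the chest, the lid is shut and the turnbutton is across it at its stop, but no verdict came back.

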